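# Close up the jar row and shut the keeper

## Task

On the dental technician's bench, push the row of four jars along the dark steel rail as one train until it is fully home against the end stop: push gently, with the outside of the fingers, on the last jar only. Then push the bright steel keeper arm round until it lies square across the rail behind the row, and move clear. Do not grip, lift or tip anything, and leave the loose things standing around alone.

Things in the scene. Friction and masses are not known exactly. Their poses are not given: they have to be found in the camera images.
- rail_stop (a point): middle of the end stop's face, on the channel floor (4 mm above the bench). x points along the rail INTO the stop (the push direction), y across, z up. The stop is a fixed plate 12 mm thick, 48 mm wide, its top 36 mm above the bench. With the row home, the jar centres lie 18, 54, 90 and 126 mm back (-x) from this face
- rail_tail (a point): middle of the open tail end of the rail, on the channel floor, 318 mm back from the stop face; axes as rail_stop. The rail is a dark steel channel fixed to the bench, 40 mm wide inside, floor 4 mm above the bench, with two side lips 4 mm thick whose tops are 14 mm above the bench
- jar1: white porcelain-powder jar with a grey lid, a plain upright cylinder 36 mm in diameter and 42 mm tall, about 60 g; origin at the centre of its underside. Stands in the rail, first of the row (nearest the stop). The row starts 40 to 90 mm short of the stop; the jars touch (gaps under 1 mm)
- jar2: white porcelain-powder jar with a grey lid, a plain upright cylinder 36 mm in diameter and 42 mm tall, about 60 g; origin at the centre of its underside. Second in the row
- jar3: white porcelain-powder jar with a grey lid, a plain upright cylinder 36 mm in diameter and 42 mm tall, about 60 g; origin at the centre of its underside. Third in the row
- jar4: white porcelain-powder jar with a grey lid, a plain upright cylinder 36 mm in diameter and 42 mm tall, about 60 g; origin at the centre of its underside. Last of the row (farthest from the stop), the one to push: from its tail side, above the lips (14 mm) and below about 32 mm above the bench
- keeper (a joint): angle (rad) of the keeper arm about its upright pivot beside the rail. 0: parallel to the rail, pointing away from the stop; negative: splayed outward (starts between -0.5 and 0); it grows as the arm swings in over the rail, up to a hard end of travel at 1.57: square across the rail, 10 mm behind a row that is home. Light friction (0.03 N m) keeps it where it is left
- keeper_hinge (a point): the keeper's pivot axis, 27 mm above the bench, 159 mm back (-x) from the stop face and 45 mm to the -y side of the rail's centre line; axes as rail_stop. The arm is a steel bar 72 mm long from this axis, 10 mm thick, 20 mm high (17 to 37 mm above the bench), so it passes over the lips; the hub is 18 mm in diameter
- keeper_tip (a point): centre of the free end of the keeper arm, 72 mm from the pivot axis, 27 mm above the bench; its -x axis points outward along the arm
- spare_jar: white porcelain-powder jar with a grey lid, a plain upright cylinder 36 mm in diameter and 42 mm tall, about 60 g; origin at the centre of its underside. Bystander on the bench beside the rail, on the keeper side; not part of the row
- bowl: bystander: white ceramic bowl, 84 mm across the rim, 45 mm tall; origin at the centre of its underside
- bottle: bystander: clear plastic bottle, 40 mm in diameter, 100 mm tall, beyond the end stop; origin at the centre of its underside
- brush: bystander: wooden-handled brush lying on the bench, 170 mm long; its length is along its x axis
There are look-alikes about, which are no part of the job. What is shaped like the jar1 but blue or red is not meant.

How it is judged:
By the outcome, as a careful person would: the job done as asked, in the order asked, and still so for the second after the job is handed in, with the robot touching nothing.
It also fails if it takes over 58 s, if anything falls off the work surface, if the arm or the gripper's body presses on something with over 40 N, if the wrist force passes 120 N, or if a joint passes its speed limit or range.

## Robot

A 6-joint arm with a two-finger parallel gripper is mounted at the origin on the work surface. World frame = base frame: x ahead of the robot, y to its left, z up, the work surface at z = 0. Lengths are in m, angles in rad, forces in N, time in s.
With the tool pointing down it reaches from about 0.25 to 0.775 m from the base axis. Payload 4 kg.
Tool frame: the origin (TCP) lies midway between the tips of the shut fingers; the grasp point (between the pads) lies 19 mm behind it (robot.grasp_offset is the distance from the TCP to the grasp point, in m); z points along the fingers, y is the direction in which the jaws open and shut (so a half turn about z gives the same grasp; the last joint's range is limited). The gripper opens to 94 mm and grips with 3 to 60 N. Pads are 16 mm wide; open, the fingers measure 119 mm over their backs; the gripper's body (75 mm by 177 mm) begins 78 mm behind the grasp point.
Start: joints at [-1.36, 0.087, 1.371, -0, 1.684, -0.103], TCP at [0.17, -0.523, 0.206] pointing down, gripper open.
Joint ranges: [-3.1, 3.1], [-0.76, 2.03], [0.27, 2.55], [-1.08, 4.22], [0.17, 2.65], [-2.57, 2.57]. Speed limits (rad/s): [2.79, 2.79, 3.14, 3.14, 3.14, 3.14].

## Interface

Orientations are given as [roll, pitch, yaw] about the fixed x, y, z axes, in that order (R = Rz(yaw) Ry(pitch) Rx(roll)).
In Python, from bench import status, viewer, order, robot gives the robot as it stands. The module is installed in compiled form; this text tells all that it offers.
- The arm moves only by the tool move_arm, never from a script. Its argument "targets" is a list of rows, each a list of 3 entries, a list of its own where there are three numbers: the shift along the tool's x, y, z in mm, then the turn, a rotation vector about the tool's x, y, z in degrees, then the opening, from -1 (shut) to 1 (fully open). A call has 1 to 20 rows; each row is the pose to reach, as a shift and turn from the pose commanded when the call began, along the tool's axes at that moment; what a row does not reach only later rows make up. A row lasts 1/8 s, in which the tool goes at most 62.5 mm and 10.7 degrees, less where a joint would pass 70% of its speed; a pose out of reach is approached as far as the arm can. A call with a gripper value outside its range is refused whole. The fingers move at their own pace and stop on an object; the grip force is fixed at half the most. Time passes only in rows, so rows that repeat a pose let the fingers close. It gives the time, the measured TCP pose, the force and the opening at its end, in the units of the state.
- status.get_obs(): the state, without advancing time (a new reading comes with each control period).
- viewer.snapshot(name): name is "side" or "top" or "wrist"; returns the picture (480x640x3 uint8, red, green, blue); there is no depth.
- viewer.camera_model(name): a dict with "K" (3x3 intrinsics, pixels), "D" ([k1, k2, p1, p2, k3] as OpenCV has them; the pictures are not rectified), "xyz" and "attitude" of the camera in the world; the wrist camera has in their place "T_tool_cam" (4x4, takes a point from camera to tool coordinates, whose origin is the TCP and whose axes are the flange's). Camera axes: x right, y up, looking along -z (the intrinsics and any distortion apply to the point x, -y, -z); pixel columns grow to the right and rows downward; lengths in m; the calibration is good to about 2 mm. A picture is of the moment at which its call begins: read the wrist's pose just before it. camera_model takes no time and is no camera call.
- order.close_job(): hands the job in, once; it reports no verdict.
The state is a dict: "time": time; "joint_positions": joint angles; "qvel": joint speeds; "joint_torque": joint torques, N m; "tool_pos": TCP position; "ee_rot": TCP orientation; "wrist_force": force on the tool from outside, world axes, zero at the start; "wrist_torque": the same for the moment, N m; "width": finger opening in m.
Only numpy, scipy, OpenCV 4.12 (cv2) and the standard library are available. Lean on these libraries where they do the work, as an engineer would, in place of code of your own. Each camera call takes 0.05 s, during which the arm holds its last target. There are 200 camera calls.

## Working session

There is one attempt and no reset: what is moved stays moved. The work goes in short steps, Python scripts to look and compute and a tool call to move; the robot and the scene stay as the last step left them, time stands still between calls to the robot, and variables do not carry over. Pictures are saved under pics/ and viewed, about 8 in all and at most 12, crops included, and the job is handed in when it is done.

Besides the shell and the picture viewer there is one more tool, called by a JSON object that holds its "method" and its "body". move_arm: Moves the arm, as the interface text tells. Its arguments: {"type":"object","properties":{"targets":{"type":"array"}},"required":["targets"]}

```bash
mkdir -p pics; cat > h.py <<'E'
import numpy as np, cv2
from bench import status, viewer, order, robot
from scipy.spatial.transform import Rotation as R
def snap(n,f):
    im=viewer.snapshot(n); cv2.imwrite('pics/'+f,im[:,:,::-1]); return im
def cam(n):
    m=viewer.camera_model(n); K=np.array(m['K']);D=np.array(m['D'],float)
    if 'xyz' in m:
        a=np.array(m['attitude'],float)
        Rc=a if a.shape==(3,3) else R.from_euler('xyz',a).as_matrix()
        return K,D,Rc,np.array(m['xyz'])
    s=status.get_obs();T=np.array(m['T_tool_cam']);Rt=R.from_euler('xyz',s['ee_rot']).as_matrix()
    return K,D,Rt@T[:3,:3],Rt@T[:3,3]+np.array(s['tool_pos'])
def ray(n,uv,z,c=None):
    K,D,Rc,t=c or cam(n)
    p=cv2.undistortPoints(np.array(uv,float).reshape(-1,1,2),K,D).reshape(-1,2)
    d=np.c_[p[:,0],-p[:,1],-np.ones(len(p))]@Rc.T
    return t+d*((z-t[2])/d[:,2])[:,None]
def proj(n,P,c=None):
    K,D,Rc,t=c or cam(n); q=(np.atleast_2d(P)-t)@Rc
    return cv2.projectPoints(q*[1,-1,-1],np.zeros(3),np.zeros(3),K,D)[0].reshape(-1,2)
E
python3 - <<'E'
from h import *
print(viewer.camera_model('top'));print(viewer.camera_model('side'));print(viewer.camera_model('wrist'));print(status.get_obs())
snap('top','t0.png');snap('side','s0.png')
E
```

```text
{'K': array([[547.09157321,   0.        , 328.50873985],
       [  0.        , 547.09157321, 239.34431003],
       [  0.        ,   0.        ,   1.        ]]), 'D': array([0.01966788, 0.        , 0.        , 0.        , 0.        ]), 'xyz': array([0.46812474, 0.06507242, 0.91040957]), 'attitude': array([ 0.09940833,  0.02600584, -1.60036904])}
{'K': array([[613.47649428,   0.        , 318.83210442],
       [  0.        , 613.47649428, 249.0733747 ],
       [  0.        ,   0.        ,   1.        ]]), 'D': array([0.01237501, 0.        , 0.        , 0.        , 0.        ]), 'xyz': array([0.41275623, 0.94889781, 0.76536324]), 'attitude': array([ 8.90834878e-01,  1.00504862e-03, -2.99911281e+00])}
{'K': array([[401.03079876,   0.        , 317.24720752],
       [  0.        , 401.03079876, 240.6568299 ],
       [  0.        ,   0.        ,   1.        ]]), 'D': array([-0.07393921,  0.        ,  0.        ,  0.        ,  0.        ]), 'T_tool_cam': array([[ 1.40842349e-04,  9.59492074e-01,  2.81735584e-01,
         8.11003586e-02],
       [ 9.99999900e-01, -2.54542156e-04,  3.66971203e-
[... 175 characters left out ...]
        1.00000000e+00]])}
{'time': 0.0, 'joint_positions': array([-1.36014884e+00,  8.79484692e-02,  1.37220972e+00,  1.63723362e-05,
        1.68362278e+00, -1.03103848e-01]), 'qvel': array([-0.00036332,  0.00153268,  0.00026791,  0.00042801,  0.0007156 ,
       -0.00054617]), 'joint_torque': array([-3.65308470e-04, -3.40176451e+01, -3.02429116e+01,  7.17291771e-02,
        3.31246108e-02, -1.74537199e-04]), 'tool_pos': array([ 0.16963084, -0.52261678,  0.20433036]), 'ee_rot': array([-3.13941764e+00, -2.41409168e-04,  3.13752899e-01]), 'wrist_force': array([ 0.2965141 ,  0.4643259 , -0.95660952]), 'wrist_torque': array([-0.02168284, -0.03747078,  0.02300191]), 'width': 0.09393686033810028}
```

View pics/t0.png

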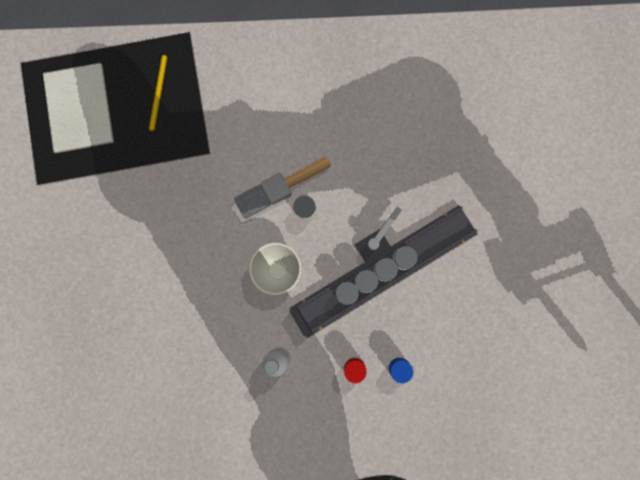

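View pics/s0.png

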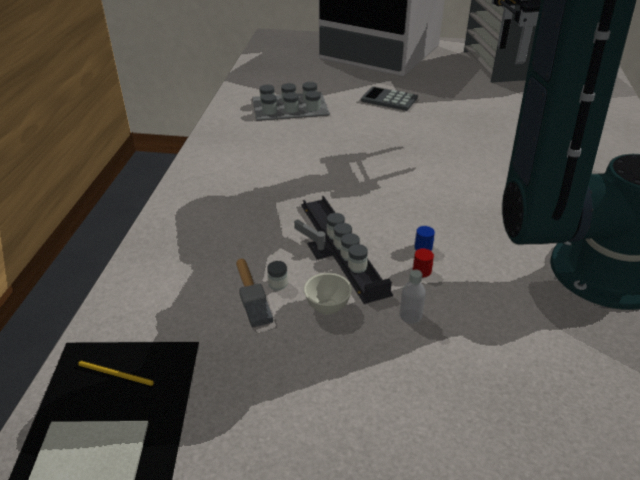

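The top view shows the rail running from its tail at about (468,222) to the stop at (302,320). The row's lids are at (347,293), (367,281), (386,270) and (406,258). The keeper hub is at (375,244) with its tip at (397,210). The brush, spare jar (304,206) and bowl (275,268) are on the keeper side. I'll look at a zoomed crop before measuring.

```bash
python3 - <<'E'
from h import *
im=cv2.imread('pics/t0.png'); c=im[190:345,280:490]
cv2.imwrite('pics/t0c.png',cv2.convertScaleAbs(cv2.resize(c,None,fx=3.8,fy=3.8,interpolation=cv2.INTER_CUBIC),alpha=1.6))
L=ray('top',[(347,293),(367,281),(386,270),(406,258)],.046)
print(L.round(4),np.diff(L,axis=0)[:,:2])
E
```

```text
[[ 0.4694  0.0585  0.046 ]
 [ 0.4872  0.0264  0.046 ]
 [ 0.5036 -0.0041  0.046 ]
 [ 0.5215 -0.0363  0.046 ]] [[ 0.01784716 -0.03205209]
 [ 0.0163695  -0.03049089]
 [ 0.0179337  -0.03218389]]
```

View pics/t0c.png

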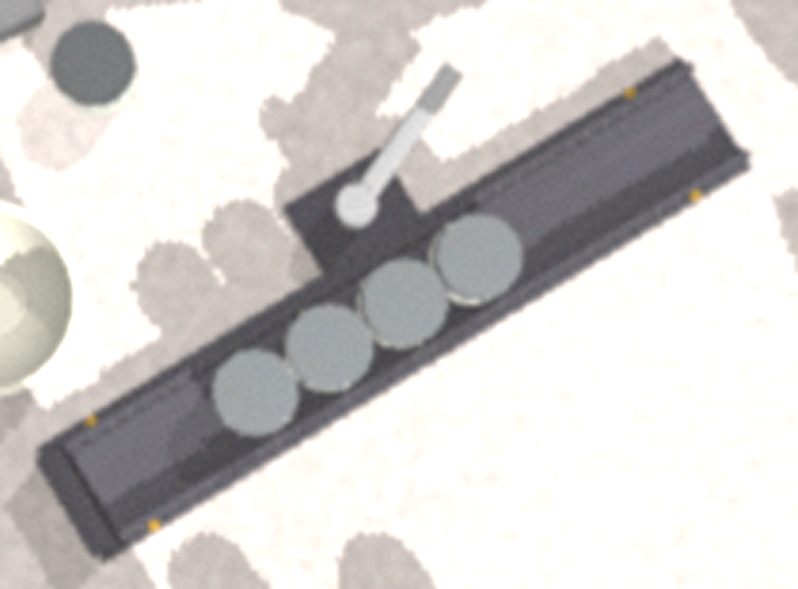

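The crop shows, in crop pixels: lids at (256,393), (330,349), (404,303) and (478,258), tail corners at (685,62) and (748,158), stop outer corners at (40,450) and (103,557), hub at (357,206), and keeper tip at (452,72).

```bash
python3 - <<'E'
from h import *
f=lambda l:(np.array(l,float)+.5)/3.8-.5+[280,190]
L=ray('top',f([(256,393),(330,349),(404,303),(478,258)]),.046)[:,:2]
T=ray('top',f([(685,62),(748,158)]),.014)[:,:2]
S=ray('top',f([(40,450),(103,557)]),.036)[:,:2]
B=ray('top',f([(91,421),(630,93),(154,526),(696,197)]),.014)[:,:2]
K=ray('top',f([(357,206)]),.037)[0,:2]; P=ray('top',f([(452,72)]),.037)[0,:2]
d1=L[0]-L[3];d2=S.mean(0)-T.mean(0);d3=B[0]-B[1];d4=B[2]-B[3]
for d in(d1,d2,d3,d4):print(np.linalg.norm(d),np.degrees(np.arctan2(d[1],d[0])))
y=np.arctan2(*(d2/np.linalg.norm(d2)+d3/np.linalg.norm(d3)+d4/np.linalg.norm(d4))[::-1]);x=np.array([np.cos(y),np.sin(y)]);n=np.array([-x[1],x[0]])
print('yaw',np.degrees(y))
tail=T.mean(0); stop=tail+.318*x; stop2=S.mean(0)-.012*x; hs=K+.159*x+.045*n
print(tail,stop,stop2,hs,B.mean(0))
s0=(stop+stop2+hs)/3
for p in (*L,K,P,tail,*B):print(((p-s0)@x).round(4),((p-s0)@n).round(4))
a=P-K;print('keeper',np.linalg.norm(a),a@x,a@n, 'ang',np.degrees(np.arctan2(a@n,-a@x)))
np.savez('g.npz',s=s0,y=y)
for nm,uv,z in(('spare',(304,206),.042),('red',(355,370),.042),('blue',(401,370),.042),('bowl',(275,269),.045),('bottle',(272,366),.1)):
  q=ray('top',[uv],z)[0,:2];print(nm,q,(q-s0)@x,(q-s0)@n)
E
```

```text
0.10778858871536665 119.45758268179567
0.32307551671775325 119.53604238218428
0.2723759016551671 119.52466491636184
0.2720654150047957 119.37058652308652
yaw 119.47709795570594
[ 0.58511471 -0.14430933] [0.42863466 0.13252635] [0.43175277 0.12633453] [0.42893561 0.12959562] [ 0.50376631 -0.00208801]
-0.0813 0.0006
-0.1169 0.0009
-0.1531 0.0006
-0.1891 0.0006
-0.1585 -0.0443
-0.2226 -0.072
-0.3148 -0.0005
-0.0147 -0.0258
-0.2871 -0.026
-0.0149 0.0263
-0.287 0.0268
keeper 0.0698356085825013 -0.06413553447439768 -0.02763413548080845 ang -23.309803837469797
spare [0.61049749 0.1228807 ] -0.09467927899107485 -0.15407891856663453
red [0.34999384 0.04994187] -0.02998885917588922 0.10859459857747984
blue [ 0.34819658 -0.02131307] -0.09113563235593089 0.14522202366332299
bowl [0.51059806 0.17123067] -0.0034300193121123233 -0.09090305615284329
bottle [0.36676961 0.17159105] 0.06765818373538181 0.03412981448206922
```

```bash
cat >> h.py <<'E'
g=np.load('g.npz');S0=g['s'];Y=float(g['y']);X=np.array([np.cos(Y),np.sin(Y),0]);N=np.array([-X[1],X[0],0]);Z=np.array([0,0,1.])
def world(rx,ry,z): return np.r_[S0,0]+rx*X+ry*N+z*Z
def torail(p): p=np.array(p)-np.r_[S0,0]; return np.array([p@X,p@N,p[2]])
def plan(pts,tilt=5,yaw=0):
    """rail-frame TCP points -> tool shift mm + rotvec deg from present pose"""
    s=status.get_obs();Rt=R.from_euler('xyz',s['ee_rot'])
    print('t',s['time'],'rail tcp mm',(torail(s['tool_pos'])*1e3).round(1),'F',np.array(s['wrist_force']).round(2),'w',s['width'])
    B=R.from_matrix(np.c_[-N,-X,-Z])
    T=R.from_rotvec(yaw*np.pi/180*Z)*R.from_rotvec(-np.radians(tilt)*N)*B
    for p in pts: print(p,(Rt.inv().apply(world(*p)-s['tool_pos'])*1e3).round(1),np.degrees((Rt.inv()*T).as_rotvec()).round(2))
E
python3 - <<'E'
from h import *
plan([(-.25,0,.2),(-.25,0,.02)])
E
```

```text
t 0.1 rail tcp mm [-439.7  547.3  204.5] F [0.02 0.17 0.08] w 0.09431382559508096
(-0.25, 0, 0.2) [ 498.5 -295.     5.1] [  4.87  -0.53 -11.49]
(-0.25, 0, 0.02) [ 498.5 -294.7  185.1] [  4.87  -0.53 -11.49]
```

{"method": "move_arm", "body": {"targets": [[[250,-148,2],[2.4,-0.3,-5.8],-1],[[250,-148,2],[2.4,-0.3,-5.8],-1],[[250,-148,2],[2.4,-0.3,-5.8],-1],[[250,-148,2],[2.4,-0.3,-5.8],-1],[[250,-148,2],[2.4,-0.3,-5.8],-1],[[498,-295,5],[4.9,-0.5,-11.5],-1],[[498,-295,5],[4.9,-0.5,-11.5],-1],[[498,-295,5],[4.9,-0.5,-11.5],-1],[[498,-295,5],[4.9,-0.5,-11.5],-1],[[498,-295,5],[4.9,-0.5,-11.5],-1],[[498,-295,5],[4.9,-0.5,-11.5],-1],[[498,-295,5],[4.9,-0.5,-11.5],-1],[[498,-295,5],[4.9,-0.5,-11.5],-1]]}}

```text
time: 1.72
tool_pos: [0.5517, -0.09, 0.2005]
ee_rot: [-3.056, 0.001, 0.513]
wrist_force: [-0.2, -0.4, 0.2]
width: 0.0007
```

```bash
python3 - <<'E'
from h import *
plan([(-.25,0,.1),(-.25,0,.02)])
snap('wrist','w1.png')
print(proj('wrist',[world(0,0,.004),world(-.318,0,.004),world(-.159,-.045,.037),world(-.1891,0,.046),world(-.0813,0,.046)]).round(0))
E
```

```text
t 1.725 rail tcp mm [-251.1    1.9  200.5] F [-0.23 -0.42  0.23] w 0.0006692753007485062
(-0.25, 0, 0.1) [  1.9   7.5 100.2] [ 0.1   0.02 -0.1 ]
(-0.25, 0, 0.02) [  2.   14.4 179.9] [ 0.1   0.02 -0.1 ]
[[ 91. 206.]
 [405. 210.]
 [227. 165.]
 [261. 218.]
 [144. 216.]]
```

View pics/w1.png

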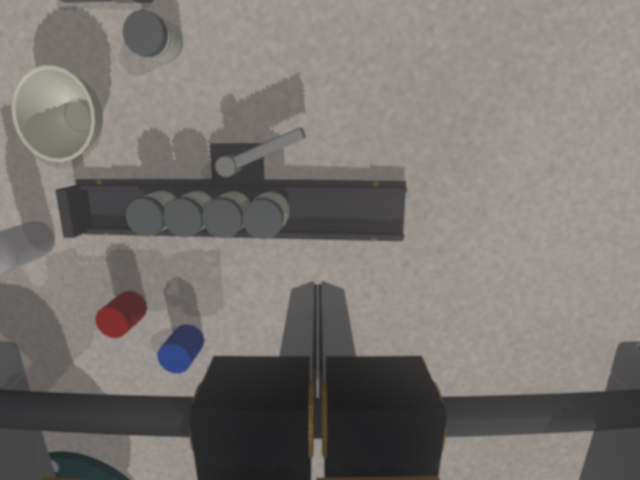

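The wrist view matches the map to within about 3 px. The hub is at (226,166), predicted (227,165). The last lid is at (264,215), predicted (261,218). Next I descend behind jar4.

{"method": "move_arm", "body": {"targets": [[[2,11,140],[0,0,0],-1],[[2,11,140],[0,0,0],-1],[[2,11,140],[0,0,0],-1],[[2,14,178],[0,0,0],-1],[[2,14,178],[0,0,0],-1],[[2,14,178],[0,0,0],-1],[[2,14,178],[0,0,0],-1]]}}

```text
time: 2.65
tool_pos: [0.5554, -0.0874, 0.0248]
ee_rot: [-3.059, -0.003, 0.514]
wrist_force: [0.2, -0.6, -0.8]
width: 0.0005
```

```bash
python3 - <<'E'
from h import *
plan([(-.224,0,.021),(-.18,0,.021),(-.1565,0,.021)])
snap('side','s1.png')
im=cv2.imread('pics/s1.png')[170:320,230:450];cv2.imwrite('pics/s1c.png',cv2.convertScaleAbs(cv2.resize(im,None,fx=3.6,fy=3.6,interpolation=cv2.INTER_CUBIC),alpha=1.5))
E
```

```text
t 2.65 rail tcp mm [-250.6   -2.6   24.8] F [ 0.21 -0.58 -0.78] w 0.000519837410638148
(-0.224, 0, 0.021) [ -2.6 -26.2   6. ] [ 0.29 -0.19  0.02]
(-0.18, 0, 0.021) [ -2.6 -70.1   9.6] [ 0.29 -0.19  0.02]
(-0.1565, 0, 0.021) [ -2.6 -93.5  11.5] [ 0.29 -0.19  0.02]
```

View pics/s1c.png

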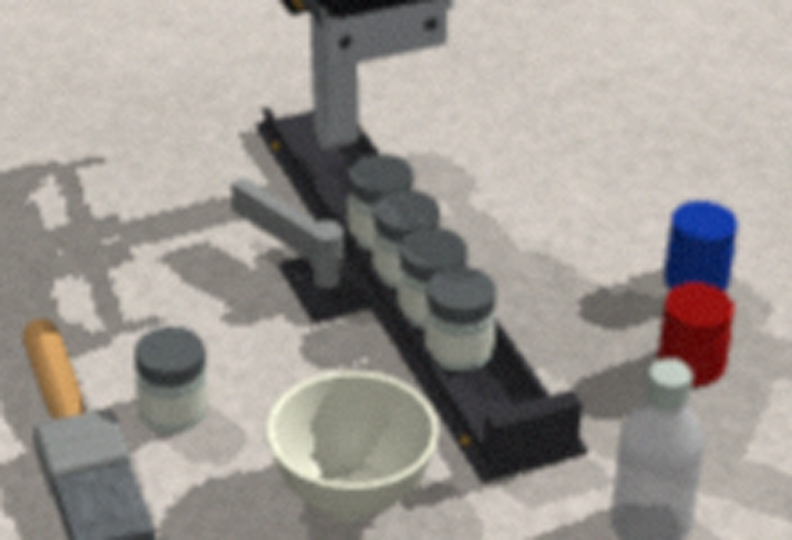

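The side crop shows the finger in the channel at about (338,135), behind jar4's lid at (380,175), with all jars upright. I'll start a slow push.

{"method": "move_arm", "body": {"targets": [[[-2.5,-6,4.5],[0,0,0],-1],[[-2.5,-12,5],[0,0,0],-1],[[-2.5,-18,5.5],[0,0,0],-1],[[-2.5,-22,5.8],[0,0,0],-1],[[-2.5,-25,6],[0,0,0],-1],[[-2.5,-27,6.2],[0,0,0],-1],[[-2.5,-29,6.4],[0,0,0],-1],[[-2.5,-31,6.5],[0,0,0],-1],[[-2.5,-33,6.7],[0,0,0],-1],[[-2.5,-35,6.8],[0,0,0],-1],[[-2.5,-37,7],[0,0,0],-1],[[-2.5,-39,7.1],[0,0,0],-1],[[-2.5,-41,7.3],[0,0,0],-1],[[-2.5,-43,7.4],[0,0,0],-1],[[-2.5,-45,7.6],[0,0,0],-1]]}}

```text
time: 4.58
tool_pos: [0.5288, -0.0482, 0.0182]
ee_rot: [-3.056, 0.0, 0.515]
wrist_force: [0.4, -1.2, -1.3]
width: 0.0005
```

```bash
python3 - <<'E'
from h import *
plan([(-.17,0,.021),(-.1565,0,.021)])
im=snap('top','t2.png')[:,:,::-1]
cv2.imwrite('pics/t2c.png',cv2.convertScaleAbs(cv2.resize(im[190:345,280:490],None,fx=3.8,fy=3.8,interpolation=cv2.INTER_CUBIC),alpha=1.6))
E
```

```text
t 4.575 rail tcp mm [-203.5    1.2   18.2] F [ 0.44 -1.19 -1.26] w 0.00048298120695370597
(-0.17, 0, 0.021) [  1.3 -33.6   0.1] [0.08 0.01 0.01]
(-0.1565, 0, 0.021) [  1.3 -47.    1.2] [0.08 0.01 0.01]
```

View pics/t2c.png

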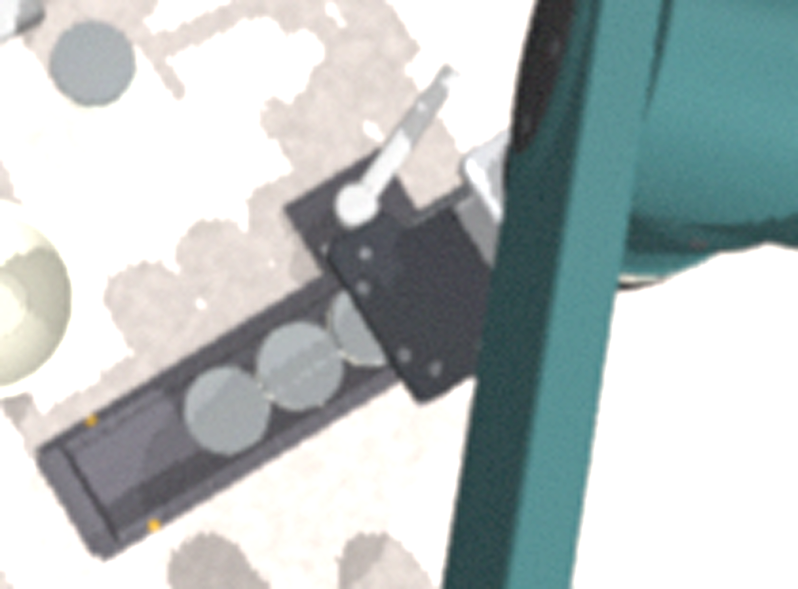

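The row is moving as a train: jar1's lid is now at (228,410), about 14 mm further on, with about 50 mm to go. Force is about 1 N. I'll push on.

{"method": "move_arm", "body": {"targets": [[[1,-2.5,-2.5],[0,0,0],-1],[[1,-5,-2.3],[0,0,0],-1],[[1,-7.5,-2.1],[0,0,0],-1],[[1,-10,-1.9],[0,0,0],-1],[[1,-12.5,-1.7],[0,0,0],-1],[[1,-15,-1.5],[0,0,0],-1],[[1,-17.5,-1.3],[0,0,0],-1],[[1,-20,-1.1],[0,0,0],-1],[[1,-22.5,-0.9],[0,0,0],-1],[[1,-25,-0.7],[0,0,0],-1],[[1,-27.5,-0.5],[0,0,0],-1],[[1,-30,-0.3],[0,0,0],-1],[[1,-32.5,-0.1],[0,0,0],-1],[[1,-35,0.1],[0,0,0],-1],[[1,-37,0.3],[0,0,0],-1],[[1,-39,0.4],[0,0,0],-1],[[1,-41,0.6],[0,0,0],-1],[[1,-42,0.7],[0,0,0],-1],[[1,-43,0.8],[0,0,0],-1]]}}

```text
time: 7.0
tool_pos: [0.5087, -0.0105, 0.0211]
ee_rot: [-3.056, 0.0, 0.515]
wrist_force: [0.5, -0.8, -1.2]
width: 0.0003
```

```bash
cat > m.py <<'E'
from h import *
plan([(-.1565,0,.021)])
im=snap('top','t3.png')[:,:,::-1]
g=cv2.resize(im[190:345,280:490],None,fx=3.8,fy=3.8,interpolation=cv2.INTER_CUBIC)
hs=cv2.cvtColor(g,cv2.COLOR_BGR2GRAY)
c=cv2.HoughCircles(cv2.medianBlur(hs,5),cv2.HOUGH_GRADIENT,1,60,param1=60,param2=14,minRadius=40,maxRadius=47)
for u,v,r in c[0]:
    q=torail(ray('top',[((u+.5)/3.8-.5+280,(v+.5)/3.8-.5+190)],.046)[0])
    if abs(q[1])<.01: print((q*1e3).round(1),r)
E
python3 m.py
```

```text
t 7.0 rail tcp mm [-160.7    0.2   21.1] F [ 0.47 -0.75 -1.21] w 0.0003312338407532553
(-0.1565, 0, 0.021) [ 0.2 -4.2  0.5] [0.09 0.01 0.01]
[-60.2   0.6  46. ] 43.0
[-25.5   0.6  46. ] 44.1
```

{"method": "move_arm", "body": {"targets": [[[0,-1,0],[0,0,0],-1],[[0,-2,0.1],[0,0,0],-1],[[0,-3,0.2],[0,0,0],-1],[[0,-4,0.3],[0,0,0],-1],[[0,-5,0.4],[0,0,0],-1]]}}

```text
time: 7.68
tool_pos: [0.5061, -0.0061, 0.0211]
ee_rot: [-3.056, 0.0, 0.515]
wrist_force: [0.9, -0.6, -0.9]
width: 0.0006
```

{"method": "move_arm", "body": {"targets": [[[0,-0.7,0],[0,0,0],-1],[[0,-1.4,0.1],[0,0,0],-1],[[0,-1.4,0.1],[0,0,0],-1]]}}

```text
time: 8.05
tool_pos: [0.5054, -0.0049, 0.0211]
ee_rot: [-3.056, 0.0, 0.515]
wrist_force: [0.8, -1.2, 0.2]
width: 0.0004
```

```bash
python3 m.py
```

```text
t 8.05 rail tcp mm [-154.2    0.2   21.1] F [ 0.85 -1.16  0.18] w 0.0004133982562458718
(-0.1565, 0, 0.021) [ 0.2  2.3 -0.1] [0.08 0.01 0.01]
[-53.6   0.4  46. ] 43.1
[-19.5   0.8  46. ] 46.4
```

{"method": "move_arm", "body": {"targets": [[[0,-0.7,0],[0,0,0],-1],[[0,-1.4,0.1],[0,0,0],-1],[[0,-1.4,0.1],[0,0,0],-1]]}}

```text
time: 8.48
tool_pos: [0.5053, -0.0044, 0.0214]
ee_rot: [-3.058, -0.0, 0.514]
wrist_force: [1.6, -3.2, -0.9]
width: 0.0004
```

{"method": "move_arm", "body": {"targets": [[[0,-0.7,0],[0,0,0],-1],[[0,-1,0.1],[0,0,0],-1],[[0,-1,0.1],[0,0,0],-1]]}}

```text
time: 8.85
tool_pos: [0.5054, -0.0042, 0.0216]
ee_rot: [-3.059, -0.001, 0.514]
wrist_force: [3.5, -5.4, -1.9]
width: 0.0002
```

The force rose to about 6.5 N and the tool stalled, so the row is home. I'll back off, lift, check, and plan the keeper sweep.

{"method": "move_arm", "body": {"targets": [[[0,8,0],[0,0,0],-1],[[0,20,-2],[0,0,0],-1],[[0,40,-4],[0,0,0],-1],[[0,70,-6],[0,0,0],-1],[[0,86,-30],[0,0,0],-1],[[20,86,-70],[0,0,0],-1],[[70,86,-70],[0,0,0],-1],[[115,70,-70],[0,0,0],-1],[[115,62,-70],[0,0,0],-1],[[115,62,-70],[0,0,0],-1]]}}

```text
time: 10.1
tool_pos: [0.6372, -0.0056, 0.0851]
ee_rot: [-3.055, 0.002, 0.515]
wrist_force: [-0.3, -0.3, 0.0]
width: 0.0006
```

```bash
cat > sw.py <<'E'
from h import *
def c(deg,gap=0,H=(-.158,-.0445),r=.055,z=.025):
    t=np.radians(deg);u=np.array([-np.cos(t),np.sin(t)]);n=np.array([np.sin(t),np.cos(t)])
    p=np.array(H)+r*u-(.005+.0125*abs(n[0])+.008*abs(n[1])+gap)*n
    return (p[0].round(4),p[1].round(4),z)
E
python3 - <<'E'
from sw import *
plan([c(-23,.02,z=.06),c(-23,.02),c(-23,.005)]+[c(a) for a in range(-20,91,10)])
im=snap('top','t4.png')[:,:,::-1]
cv2.imwrite('pics/t4c.png',cv2.convertScaleAbs(cv2.resize(im[190:345,280:490],None,fx=3.8,fy=3.8,interpolation=cv2.INTER_CUBIC),alpha=1.6))
E
```

```text
t 10.1 rail tcp mm [-219.7 -114.1   85.1] F [-0.27 -0.3   0.05] w 0.0006047123521337455
(np.float64(-0.1941), np.float64(-0.1003), 0.06) [-13.8 -23.4  27.2] [0.06 0.1  0.03]
(np.float64(-0.1941), np.float64(-0.1003), 0.025) [-13.7 -20.4  62.1] [0.06 0.1  0.03]
(np.float64(-0.1999), np.float64(-0.0865), 0.025) [-27.5 -14.6  61.6] [0.06 0.1  0.03]
(np.float64(-0.2039), np.float64(-0.0791), 0.025) [-34.9 -10.6  61.3] [0.06 0.1  0.03]
(np.float64(-0.2096), np.float64(-0.0689), 0.025) [-45.1  -4.9  60.8] [0.06 0.1  0.03]
(np.float64(-0.213), np.float64(-0.0575), 0.025) [-56.5  -1.5  60.5] [0.06 0.1  0.03]
(np.float64(-0.2148), np.float64(-0.0498), 0.025) [-64.2   0.2  60.4] [0.06 0.1  0.03]
(np.float64(-0.2154), np.float64(-0.0415), 0.025) [-72.5   0.8  60.3] [0.06 0.1  0.03]
(np.float64(-0.2147), np.float64(-0.0327), 0.025) [-81.3   0.1  60.4] [0.06 0.1  0.03]
(np.float64(-0.2125), np.float64(-0.0238), 0.025) [-90.2  -2.1  60.6] [0.06 0.1  0.03]
(np.float64(-0.2085), np.float64(-0.015), 0.025) [-99.   -6.1  61. ] [0.06 0.1  0.03]
(np.float64(-0.2027), np.float64(-0.0068), 0.025) [-107.2  -11.8   61.5] [0.06 0.1  0.03]
(np.float64(-0.1951), np.float64(0.0005), 0.025) [-114.5  -19.4   62.1] [0.06 0.1  0.03]
(np.float64(-0.186), np.float64(0.0064), 0.025) [-120.4  -28.5   62.9] [0.06 0.1  0.03]
(np.float64(-0.1755), np.float64(0.0105), 0.025) [-124.5  -38.9   63.9] [0.06 0.1  0.03]
```

View pics/t4c.png

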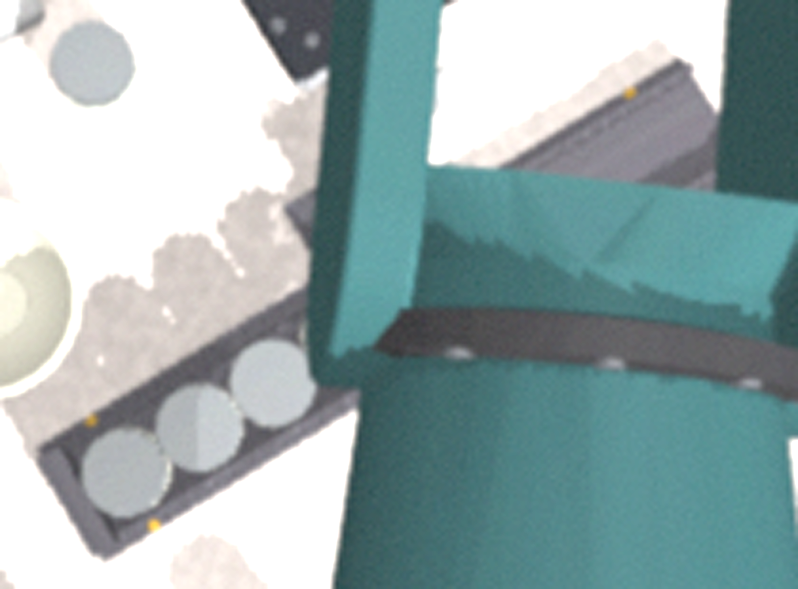

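Jar1's lid, at (126,472), is against the stop, and jars 2 and 3 follow in contact. Next I descend outside the keeper and sweep it.

{"method": "move_arm", "body": {"targets": [[[-8,-22,5],[0,0,0],-1],[[-10,-20,30],[0,0,0],-1],[[-10,-20,50],[0,0,0],-1],[[-12,-20,60],[0,0,0],-1],[[-13,-20,62],[0,0,0],-1],[[-13,-20,62],[0,0,0],-1],[[-20,-17,62],[0,0,0],-1],[[-26,-15,62],[0,0,0],-1],[[-31,-12,61],[0,0,0],-1],[[-35,-10.5,61],[0,0,0],-1],[[-40,-7.5,61],[0,0,0],-1],[[-45,-5,61],[0,0,0],-1],[[-51,-3,60.5],[0,0,0],-1],[[-56.5,-1.5,60.5],[0,0,0],-1]]}}

```text
time: 11.9
tool_pos: [0.5851, -0.0275, 0.0254]
ee_rot: [-3.056, -0.0, 0.515]
wrist_force: [-0.5, 1.0, -0.6]
width: 0.0008
```

```bash
python3 - <<'E'
from sw import *
plan([c(a) for a in range(0,91,10)])
im=snap('wrist','w2.png')[:,:,::-1]
cv2.imwrite('pics/w2b.png',cv2.convertScaleAbs(im,alpha=1.4))
E
```

```text
t 11.9 rail tcp mm [-213.1  -58.    25.4] F [-0.46  1.02 -0.62] w 0.0007673992646306253
(np.float64(-0.213), np.float64(-0.0575), 0.025) [-0.5 -0.   0.4] [ 0.08 -0.01  0.  ]
(np.float64(-0.2148), np.float64(-0.0498), 0.025) [-8.2  1.8  0.3] [ 0.08 -0.01  0.  ]
(np.float64(-0.2154), np.float64(-0.0415), 0.025) [-16.5   2.4   0.2] [ 0.08 -0.01  0.  ]
(np.float64(-0.2147), np.float64(-0.0327), 0.025) [-25.3   1.7   0.3] [ 0.08 -0.01  0.  ]
(np.float64(-0.2125), np.float64(-0.0238), 0.025) [-34.2  -0.5   0.5] [ 0.08 -0.01  0.  ]
(np.float64(-0.2085), np.float64(-0.015), 0.025) [-43.   -4.5   0.8] [ 0.08 -0.01  0.  ]
(np.float64(-0.2027), np.float64(-0.0068), 0.025) [-51.2 -10.3   1.3] [ 0.08 -0.01  0.  ]
(np.float64(-0.1951), np.float64(0.0005), 0.025) [-58.5 -17.9   1.9] [ 0.08 -0.01  0.  ]
(np.float64(-0.186), np.float64(0.0064), 0.025) [-64.4 -26.9   2.7] [ 0.08 -0.01  0.  ]
(np.float64(-0.1755), np.float64(0.0105), 0.025) [-68.5 -37.4   3.6] [ 0.08 -0.01  0.  ]
```

View pics/w2b.png

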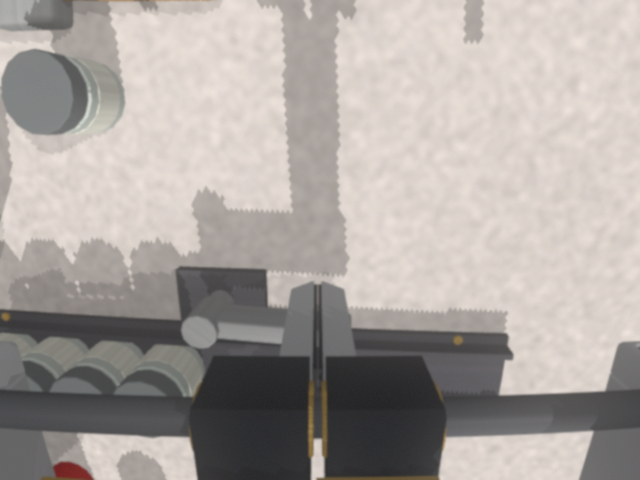

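The wrist view shows the keeper nearly parallel to the rail, with its hub at (200,330). The finger at (318,290) is on its outer side near the tip. I'll continue the arc.

{"method": "move_arm", "body": {"targets": [[[-4,1,0.3],[0,0,0],-1],[[-8,1.8,0.3],[0,0,0],-1],[[-12,2.2,0.3],[0,0,0],-1],[[-16.5,2.4,0.3],[0,0,0],-1],[[-21,2.1,0.3],[0,0,0],-1],[[-25.5,1.7,0.3],[0,0,0],-1],[[-30,0.7,0.4],[0,0,0],-1],[[-34,-0.5,0.5],[0,0,0],-1],[[-38.5,-2.3,0.6],[0,0,0],-1],[[-43,-4.5,0.8],[0,0,0],-1],[[-47,-7.3,1],[0,0,0],-1],[[-51,-10.3,1.3],[0,0,0],-1],[[-55,-14,1.6],[0,0,0],-1],[[-58.5,-18,1.9],[0,0,0],-1],[[-61.5,-22,2.3],[0,0,0],-1],[[-64,-26,2.6],[0,0,0],-1],[[-66,-30,3],[0,0,0],-1],[[-67.5,-33,3.3],[0,0,0],-1]]}}

```text
time: 14.2
tool_pos: [0.5099, -0.0314, 0.025]
ee_rot: [-3.056, 0.0, 0.515]
wrist_force: [0.5, 0.4, -0.5]
width: 0.0006
```

{"method": "move_arm", "body": {"targets": [[[0,-1.3,0.1],[0,0,0],-1],[[0,-2.6,0.2],[0,0,0],-1],[[0,-2.6,0.2],[0,0,0],-1]]}}

```text
time: 14.58
tool_pos: [0.5088, -0.0292, 0.0249]
ee_rot: [-3.056, 0.0, 0.515]
wrist_force: [-0.2, -0.5, -0.8]
width: 0.0005
```

{"method": "move_arm", "body": {"targets": [[[0,-1,0.1],[0,0,0],-1],[[0,-2,0.2],[0,0,0],-1],[[0,-2,0.2],[0,0,0],-1]]}}

```text
time: 14.95
tool_pos: [0.5079, -0.0275, 0.025]
ee_rot: [-3.056, 0.0, 0.515]
wrist_force: [-0.6, 0.1, 0.1]
width: 0.0005
```

{"method": "move_arm", "body": {"targets": [[[0,-0.8,0.1],[0,0,0],-1],[[0,-1.5,0.2],[0,0,0],-1],[[0,-1.5,0.2],[0,0,0],-1]]}}

```text
time: 15.32
tool_pos: [0.5073, -0.0265, 0.0249]
ee_rot: [-3.056, 0.0, 0.515]
wrist_force: [-0.6, -1.5, 0.3]
width: 0.0005
```

```bash
python3 - <<'E'
from sw import *
plan([])
E
```

```text
t 15.325 rail tcp mm [-173.9    9.3   24.9] F [-0.64 -1.49  0.34] w 0.0005080831636941167
```

{"method": "move_arm", "body": {"targets": [[[0,-0.8,0.1],[0,0,0],-1],[[0,-1.5,0.2],[0,0,0],-1],[[0,-1.5,0.2],[0,0,0],-1]]}}

```text
time: 15.7
tool_pos: [0.5072, -0.0263, 0.025]
ee_rot: [-3.059, -0.0, 0.514]
wrist_force: [1.9, -5.0, -0.5]
width: 0.0004
```

{"method": "move_arm", "body": {"targets": [[[0,-0.8,0.1],[0,0,0],-1],[[0,-1.2,0.1],[0,0,0],-1],[[0,-1.2,0.1],[0,0,0],-1]]}}

```text
time: 16.08
tool_pos: [0.5072, -0.0263, 0.0251]
ee_rot: [-3.061, -0.0, 0.514]
wrist_force: [2.8, -7.6, -1.5]
width: 0.0007
```

```bash
python3 - <<'E'
from sw import *
plan([])
E
```

```text
t 16.075 rail tcp mm [-173.7    9.3   25.1] F [ 2.85 -7.65 -1.5 ] w 0.0007276324585567529
```

The keeper is hard against its end of travel: force 8 N, tool stalled. I'll retreat straight back, then up and well clear, for the final check.

{"method": "move_arm", "body": {"targets": [[[0,5,0],[0,0,0],-1],[[0,20,-2],[0,0,0],-1],[[0,45,-4],[0,0,0],-1],[[0,65,-30],[0,0,0],-1],[[0,75,-80],[0,0,0],-1],[[0,110,-130],[0,0,0],-1],[[0,170,-160],[0,0,0],-1],[[0,230,-160],[0,0,0],-1],[[0,290,-160],[0,0,0],-1],[[-30,330,-160],[0,0,0],-1],[[-30,330,-160],[0,0,0],-1],[[-30,330,-160],[0,0,0],-1],[[-30,330,-160],[0,0,0],-1]]}}

```text
time: 17.7
tool_pos: [0.6488, -0.3354, 0.1567]
ee_rot: [-3.056, -0.001, 0.516]
wrist_force: [0.6, -0.1, 0.2]
width: 0.0006
```

```bash
python3 m.py; python3 - <<'E'
from h import *
im=cv2.imread('pics/t3.png')
a=cv2.convertScaleAbs(cv2.resize(im[190:345,280:490],None,fx=3.8,fy=3.8,interpolation=cv2.INTER_CUBIC),alpha=1.6)
cv2.imwrite('pics/t5c.png',a)
E
```

```text
t 17.7 rail tcp mm [-512.5   38.1  156.7] F [ 0.61 -0.08  0.16] w 0.0006024948148958935
(-0.1565, 0, 0.021) [  38.6 -343.   165.6] [ 0.1  -0.03  0.11]
[-125.1   -0.2   46. ] 44.2
[-89.4   0.4  46. ] 43.0
[-18.8   0.4  46. ] 44.2
[-54.4  -0.1  46. ] 43.1
```

View pics/t5c.png

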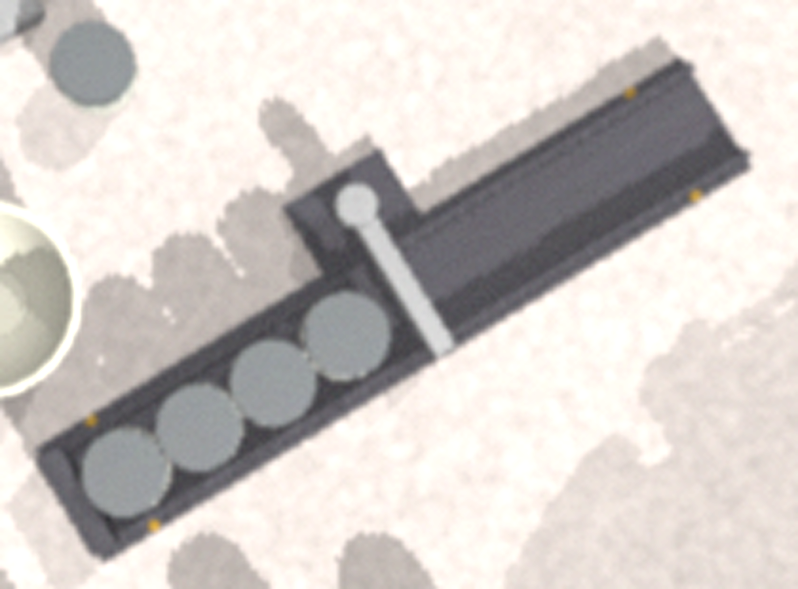

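The final view shows the four lids in contact, from (126,472) to (347,335), with jar1 at the stop. The keeper lies square across the rail from its hub (357,204) to its tip (443,348), and the spare jar and bowl haven't moved. I'm handing the job in.

```bash
python3 -c "
from bench import order; print(order.close_job())"
```

```text
the job is handed in; nothing more can be done
None
```

I pushed the four jars along the rail as one train until they were home against the stop. I used only the shut fingers' outside on jar4, at about 21 mm height. I then swung the keeper round to its hard end of travel, moved the arm clear and handed the job in at about 18 s.

- **Row:** The tool stalled against the stop at about 6.5 N. In the last top view the jar centres measured 18.8, 54.4, 89.4 and 125.1 mm back from the stop, against 18, 54, 90 and 126.
- **Keeper:** It stalled at about 8 N and looks square across the rail behind the row.
- **Bystanders:** The spare jar and bowl showed no movement in that view. I did not re-check the bottle and brush, but the arm did not go near them.
- **Disagreement:** Both contact positions came about 2–3 mm further along the rail than my camera map predicted. That is about the calibration error, so I judged both contacts by force.

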